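# Load the tape roll into its cassette and the cassette into the dispenser

### The arm

A 6-joint arm with a two-finger parallel gripper is mounted at the origin on a cart in front of the work surface, level with it; the furniture and walls round the work are solid. World frame = base frame: x ahead of the robot, y to its left, z up, the work surface at z = 0. Lengths are in mm, angles in rad, forces in N, time in s.
With the tool pointing down it reaches from about 350 to 975 mm from the base axis. Payload 7.1 kg.
Tool frame: the origin (TCP) lies midway between the tips of the shut fingers; the grasp point (between the pads) lies 19 mm behind it (ctrl.grip_depth is the distance from the TCP to the grasp point, in mm); z points along the fingers, y is the line along which they close (so a half turn about z gives the same grasp; the last joint's range is limited). The gripper opens to 88 mm and grips with 3 to 60 N. Pads are 20 mm wide; open, the fingers measure 115 mm over their backs; the gripper's body (75 mm by 178 mm) begins 61 mm behind the grasp point.
Start: joints at [-1.328, 0.423, 1.63, -0, 1.089, -0.019], TCP at [161.781, -603.682, 222.675] pointing down, gripper open.
Joint ranges: [-3, 3], [-0.9, 2.11], [0.09, 2.58], [-1.31, 4.45], [0.11, 2.69], [-2.54, 2.54]. Speed limits (rad/s): [2.39, 2.39, 3.01, 3.14, 3.14, 3.14].

### API

Orientations are given as a rotation vector (axis times angle).
In Python, from workcell import ctrl, cams gives the robot as it stands.
- The arm moves only by the tool move_arm, never from a script. Its argument "steps" is a list of rows, each a list of 3 entries, a list of its own where there are three numbers: the shift along the tool's x, y, z in units of 25 mm (1.0 is 25 mm), then the turn about the tool's z in units of 5 degrees (1.0 is 5 degrees), then the closure, from 0 (fully open) to 1 (shut). A call has 1 to 20 rows; each row shifts and turns the commanded pose from where the row before left it, along the tool's axes as they then stand; what a row does not reach is not made up. A row lasts 1/12 s, in which the tool goes at most 41.7 mm and 7.16 degrees, less where a joint would pass 70% of its speed; a pose out of reach is approached as far as the arm can. A call is refused whole if a number of a shift passes 1 or a number of a turn 1, either way. A call with a gripper value outside its range is refused whole. The fingers move at their own pace and stop on an object; the grip force is fixed at half the most. Time passes only in rows, so rows that do not move let the fingers close. It gives the time, the measured TCP pose, the force, the opening and the grip force at its end, in the units of the state.
- ctrl.get_obs(): the state, without advancing time (a new reading comes with each control period).
- cams.get_image(name): name is "scene" or "top"; returns a dict with "image" (420x560x3 uint8, red, green, blue), "camera_matrix" (3x3 intrinsics, pixels), "xyz" and "rotation" of the camera in the world. Camera axes: x right, y down, z forward; pixel columns grow to the right and rows downward; lengths in mm; the calibration is good to about 2 mm. A picture is of the moment at which its call begins. There is no depth.
- ctrl.close_job(): hands the job in; it is judged then, once.
Trained networks look in the newest picture that a camera, given by its name, has taken for a name from the list of things; names that differ only in an ending like _2 or _b are one class to them, and where a whole thing is asked for, a point or a joint stands for the part that bears it (a point fixed in the world has none). Each returns a list of dicts, best first, with "p" (0 to 1); they miss things now and then, are a little off and sometimes report something else, mostly with a low value. They report only what shows in the picture. A call takes as long as a camera call. They do not tell look-alikes from the thing itself.
- cams.boxes_of(camera, thing): "rect" ([centre column, centre row, width, height] in pixels, round what is visible of it).
- cams.cut_out(camera, thing): "pixels" (420x560 bool, what is visible of it) and "rect" ([centre column, centre row, width, height] in pixels, round what is visible of it).
The state is a dict: "t": time; "qpos": joint angles; "qvel": joint speeds; "joint_torque": joint torques, N m; "ee_pos": TCP position; "orientation": TCP orientation; "ft_force": force on the tool from outside, world axes, zero at the start; "moment": the same for the moment, N m; "width": finger opening in mm; "grasp_force": force on a finger pad.
Only numpy, scipy, OpenCV 4.12 (cv2) and the standard library are available. Lean on these libraries where they do the work, as an engineer would, in place of code of your own. Each camera call takes 0.05 s, during which the arm holds its last target. There are 200 camera calls.

### The job

Load the tape dispenser: push the tape roll fully into the open mouth of its cassette and swing the cassette's gate shut behind it, then slide the loaded cassette along the fence fully home into the dispenser's bay, and only then press the feed key all the way down and let go. Leave everything flat on the cart, the gate shut, and the two little cartons and the stopper in front of the dispenser where they are.

Things in the scene. Friction and masses are not known exactly. Their poses are not given: they have to be found in the camera images.
- tape_roll: Roll of white cloth tape lying flat, 62 mm across, 19 mm high, 45 g, solid to the fingers (treat the bore as closed). Origin: centre of its underside, on the cart top. It slides on the cart.
- cassette: Loose grey plastic three-sided frame, 94 mm along its y, 22 mm high, 0.4 kg, no floor, no top. Mouth faces its -x (the robot). Back wall x 32.5 to 46.5 mm; side rails |y| 33 to 47 mm, from the back wall to x -34 mm; slot 66 mm wide. Origin: on the underside, where the centre of the fully loaded roll comes, z up. Starts 3 to 25 mm in front of the fence, nearly square to it.
- cassette_mouth (a point): Middle of the cassette's mouth, between the rail ends (x -34 mm in the cassette, 11 mm above the cart); the slot widens here from 66 to about 78 mm. Pushing the roll in slides the cassette back until the fence holds it; the roll is fully in when it touches the back wall.
- cassette_side (a point): Middle of the outer face of the cassette's right rail (y -47 mm in the cassette, 11 mm above the cart): push here towards +y to slide the cassette into the bay.
- gate (a joint): Cassette gate, a steel bar 10 mm thick, 3 to 16 mm above the cart; rad: 0 shut (bar along the cassette's -y, across the rail ends), grows as its tip swings to -x and then out to +y, stop 2.5; starts at 1.6 to 1.95. Hinge upright at x -40, y +40 mm in the cassette. Turns easily (0.02 N m), stays where left; shuts only with the roll fully in, and must be shut for the cassette to enter the bay.
- gate_tip (a point): Axis of the upright round steel pin (11 mm thick, from 3 to 43 mm above the cart) at the free end of the gate, 80 mm from its hinge; the point is 30 mm above the cart.
- dispenser: Fixed tape dispenser. Origin on the cart top where the origin of the fully home cassette comes; home, the cassette has the dispenser's own axes. Its fence, an aluminium bar 30 mm high, has its face at x +49 mm, from y -235 to +53 mm. The white housing (y 49 to 121, x -64 to +65 mm, 60 mm high) stops the cassette at its face, y +48 mm.
- bay_mouth (a point): Middle of the entrance of the bay, on the cart top (x 0, y -49 mm in the dispenser). The bay, open above, lies between the fence and a front wall 26 mm high (inner face x -49.5 mm, flared at its entrance to about x -75, y -71 mm) and is entered along +y; the cassette has about 3 mm of play in x either way.
- feed_key (a joint): Travel of the round spring key on the housing, m: 0 up, 0.006 all the way down (4 N); count it as pressed past 0.0045. It springs back.
- feed_key_top (a point): Centre of the top face of the feed key (black, 28 mm across) when up; press it straight down.
- slide_box: Bystander, to be left alone: small flat printed carton, 34 x 52 x 11 mm, in front of the bay. Origin: centre of its underside.
- stopper: Bystander, to be left alone: rubber stopper, 29 mm across, 24 mm high, in front of the housing. Origin: centre of its underside.
- cover_glass_box: Bystander, to be left alone: tiny flat carton, 28 x 28 x 12 mm, in front of the dispenser. Origin: centre of its underside.
Mind the look-alikes: they are no part of the job. Of the things shaped like the tape_roll, the white one is meant.

How it is judged (in metres and radians):
On the way, in this order (a step that is already met when the one before it is completed fails the run):
1. the roll is fully in the cassette, flat (horizontal distance between tape_roll and cassette below 0.006 m and height (world z) of each of tape_roll, cassette below 0.004 m and angle between each of tape_roll, cassette's own z axis and vertical below 0.1 rad), for 0.1 s.
2. the gate is shut behind the roll while the cassette is still outside the bay (value of joint gate below 0.12 rad and horizontal distance between tape_roll and cassette below 0.006 m and y of cassette in the frame of dispenser below -0.05 m), for 0.1 s.
3. the loaded cassette is fully home in the bay, gate shut (value of joint gate below 0.12 rad and horizontal distance between tape_roll and cassette below 0.006 m and y of cassette in the frame of dispenser between -0.005 and 0.005 m and x of cassette in the frame of dispenser between -0.008 and 0.008 m and angle between the y axis of cassette and the y axis of dispenser, either way round below 0.08 rad), for 0.2 s.
4. the feed key is pressed down with the loaded cassette home (all of step 3 and value of joint feed_key above 0.0045 m), for 0.05 s.
At the end, for the whole second after the job is handed in: The roll lies flat in the cassette within 6 mm of its loaded place, the gate is shut (within 0.12 rad), the cassette is flat and home in the bay (within 5 mm along the bay, 8 mm across, 0.08 rad), the feed key is up again, and all is at rest (all of step 3 and height (world z) of each of tape_roll, cassette below 0.004 m and angle between each of tape_roll, cassette's own z axis and vertical below 0.1 rad and value of joint feed_key below 0.0015 m and linear speed of each of tape_roll, cassette below 0.02 m/s); the robot touches nothing.
It fails at once if the feed key is pressed before the cassette is home (value of joint feed_key above 0.003 m and not (y of cassette in the frame of dispenser above -0.006 m)).
It fails at once if a little carton or the stopper is moved by more than 25 mm (distance of any of slide_box, stopper, cover_glass_box from where it was at the start of the episode above 0.025 m).
It also fails if it takes over 72 s, if anything falls off the work surface, if the arm or the gripper's body presses on something with over 40 N, if the wrist force passes 120 N, or if a joint passes its speed limit or range.

## Working session

There is one attempt and no reset: what is moved stays moved. The work goes in short steps, Python scripts to look and compute and a tool call to move; the robot and the scene stay as the last step left them, time stands still between calls to the robot, and variables do not carry over. Pictures are saved under pics/ and viewed, at most 10 in all, crops included, and the job is handed in when it is done.

Besides the shell and the picture viewer there is one more tool, called after "Request:" in YAML: its name, and indented under it one key for each argument. move_arm: Moves the arm, as the interface text tells. Its arguments: {"type":"object","properties":{"steps":{"type":"array"}},"required":["steps"]}

```bash
mkdir -p pics; cat > h.py <<'E'
import numpy as np, cv2
from workcell import ctrl, cams
def ray(im,u,v,z):
    K=np.array(im["camera_matrix"]);R=np.array(im["rotation"]);o=np.array(im["xyz"])
    d=R@np.linalg.solve(K,[u,v,1.0]); return o+d*(z-o[2])/d[2]
def proj(im,p):
    K=np.array(im["camera_matrix"]);R=np.array(im["rotation"]);o=np.array(im["xyz"])
    q=K@(R.T@(np.array(p)-o)); return q[:2]/q[2]
def save(n,im,s=1,crop=None):
    a=im["image"][:,:,::-1]
    if crop: a=a[crop[1]:crop[3],crop[0]:crop[2]]
    cv2.imwrite(n,cv2.resize(a,None,fx=s,fy=s,interpolation=cv2.INTER_CUBIC))
E
python3 - <<'E'
from h import *
for c in ("top","scene"):
    im=cams.get_image(c); save(f"pics/{c}0.png",im,1.4)
    print(c,im["xyz"],np.round(im["rotation"],3).tolist(),im["camera_matrix"])
    for t in ["tape_roll","cassette","gate","gate_tip","dispenser","feed_key","slide_box","stopper","cover_glass_box"]:
        print(t,[(round(d["p"],2),np.round(d["rect"]).tolist(),np.round(ray(im,*d["rect"][:2],10)[:2]).tolist()) for d in cams.boxes_of(c,t)[:4]])
o=ctrl.get_obs();print(o)
E
```

```text
top [ 376.47595578   52.3712959  1022.00981818] [-2.114, 2.157, -0.159] [[447.3132808    0.         279.65489813]
 [  0.         447.3132808  205.67230543]
 [  0.           0.           1.        ]]Traceback (most recent call last):
  File "<stdin>", line 6, in <module>
  File "h.py", line 5, in ray
    d=R@np.linalg.solve(K,[u,v,1.0]); return o+d*(z-o[2])/d[2]
                                                          ~^^^
IndexError: invalid index to scalar variable.
```

Rotation is a rotation vector.

```bash
sed -i 's/R=np.array(im\["rotation"\])/R=cv2.Rodrigues(np.array(im["rotation"],float))[0]/' h.py
python3 - <<'E'
from h import *
for c in ("top","scene"):
    im=cams.get_image(c); save(f"pics/{c}0.png",im,1.4)
    print(c,im["xyz"])
    for t in ["tape_roll","cassette","gate","gate_tip","dispenser","feed_key","slide_box","stopper","cover_glass_box"]:
        print(t,[(round(d["p"],2),np.round(d["rect"]).tolist(),np.round(ray(im,*d["rect"][:2],10)[:2]).tolist()) for d in cams.boxes_of(c,t)[:4]])
o=ctrl.get_obs();print(o)
E
```

```text
top [ 376.47595578   52.3712959  1022.00981818]
tape_roll [(0.96, [315.0, 224.0, 24.0, 26.0], [494.0, -21.0]), (0.76, [371.0, 174.0, 26.0, 28.0], [606.0, -153.0]), (0.72, [363.0, 220.0, 28.0, 28.0], [500.0, -130.0])]
cassette [(0.85, [304.0, 195.0, 47.0, 76.0], [560.0, 2.0]), (0.15, [223.0, 236.0, 23.0, 21.0], [469.0, 190.0])]
gate [(0.61, [253.0, 181.0, 160.0, 66.0], [595.0, 120.0])]
gate_tip [(0.63, [292.0, 216.0, 12.0, 35.0], [511.0, 31.0])]
dispenser [(0.88, [254.0, 181.0, 157.0, 64.0], [596.0, 118.0])]
feed_key []
slide_box [(0.69, [222.0, 237.0, 26.0, 20.0], [468.0, 192.0])]
stopper [(0.63, [193.0, 234.0, 12.0, 16.0], [475.0, 258.0])]
cover_glass_box [(0.58, [205.0, 245.0, 18.0, 16.0], [450.0, 229.0]), (0.31, [315.0, 223.0, 28.0, 28.0], [494.0, -21.0])]
scene [100.29954949 387.76285061 742.04340609]
tape_roll [(0.96, [354.0, 213.0, 28.0, 32.0], [500.0, -124.0]), (0.83, [318.0, 239.0, 34.0, 30.0], [496.0, -18.0]), (0.81, [333.0, 178.0, 28.0, 27.0], [605.0, -159.0]), (0.2, [178.0, 271.0, 20.0, 15.0], [605.0, 241.0])]
cassette [(0.76, [280.0, 226.0, 58.0, 77.0], [570.0, 22.0])]
ga
[... 512 characters left out ...]
, 19.0], [447.0, 236.0])]
{'t': 1.1, 'qpos': array([-1.32801019e+00,  4.23110166e-01,  1.62991695e+00, -4.06480131e-06,
        1.08863259e+00, -1.90047213e-02]), 'qvel': array([ 0.00050385,  0.00046148, -0.00118843, -0.00165982,  0.00097701,
       -0.00032328]), 'joint_torque': array([ 2.67867050e-03, -5.44575834e+01, -2.74043512e+01,  6.44315709e-02,
        1.68753171e-02, -2.49339195e-05]), 'ee_pos': array([ 161.76866319, -603.66306366,  222.66203665]), 'orientation': array([-3.11465159e+00, -4.10041129e-01,  1.73816933e-05]), 'ft_force': array([0.47924175, 0.42322685, 0.17770703]), 'moment': array([-0.02463207, -0.02560409,  0.00327738]), 'grasp_force': 0.0, 'width': 87.78461142845772}
```

View pics/top0.png

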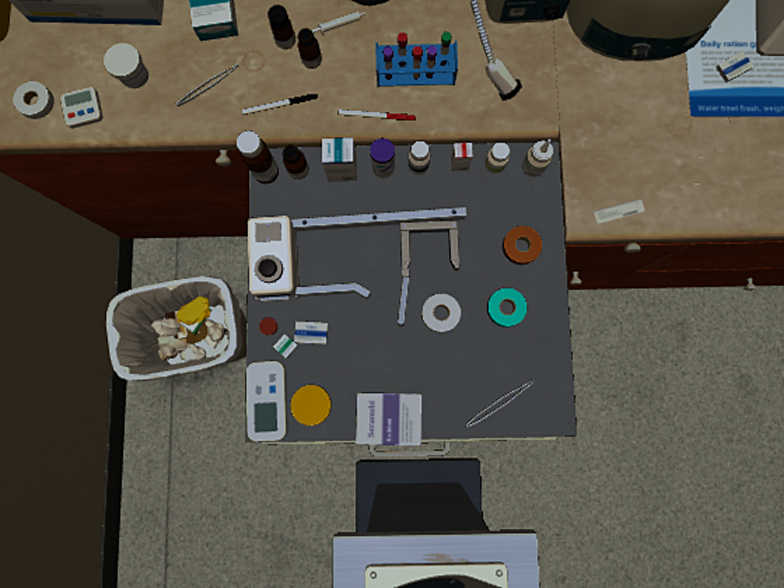

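View pics/scene0.png

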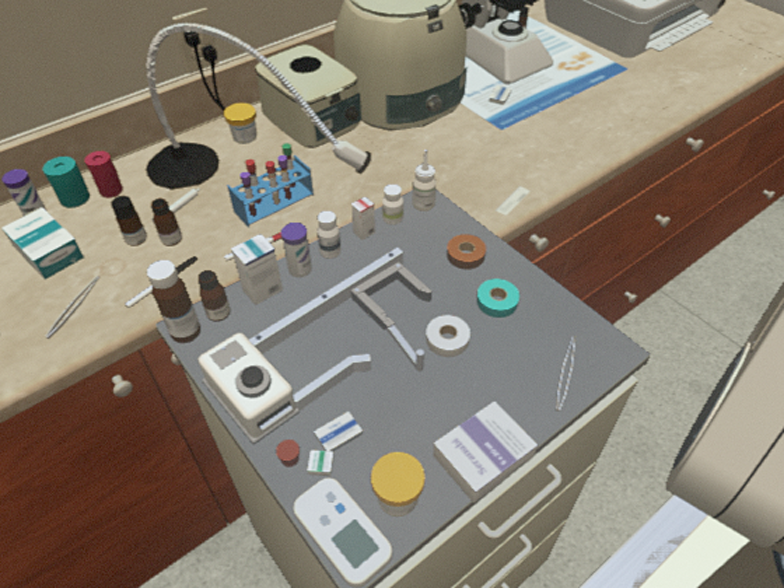

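The white ring at top pixel (315,224) is the roll on the cart. The look-alikes are the teal ring at (363,220), the brown ring at (371,174), and a white roll on the far counter at (23,71), which is out of reach. I'll confirm this in one enlarged crop and read the cassette and fence corners from it too.

```bash
python3 - <<'E'
from h import *
im=cams.get_image("top"); save("pics/topc.png",im,3.4,(170,140,400,260))
im2=cams.get_image("scene"); save("pics/scenec.png",im2,3,(130,165,390,300))
for c,i,n in (("top",im,0),("scene",im2,0)):
  for t in ["tape_roll","cassette","stopper"]:
    d=cams.cut_out(c,t)
    for e in d[:3]:
      k=np.argwhere(e["pixels"])[:,::-1].astype(np.float32); print(c,t,round(e["p"],2),len(k),np.round(cv2.minAreaRect(k)[0],1),k.mean(0))
E
```

```text
top tape_roll 0.85 526 [361.5 219. ] [361.61215 218.69392]
top tape_roll 0.84 534 [314.5 223.5] [314.46817 222.94943]
top tape_roll 0.76 634 [373. 174.] [372.60568 174.21924]
top cassette 0.86 725 [305.5 194.6] [302.40826 179.88828]
top stopper 0.46 110 [191.2 232.8] [191.1909  232.47273]
scene tape_roll 0.83 581 [332.5 179.5] [332.24957 179.4148 ]
scene tape_roll 0.59 687 [355.  212.5] [354.83844 212.63756]
scene cassette 0.7 1314 [289.8 222.3] [279.40717 217.78995]
scene cassette 0.28 171 [178.5 269.5] [178.55556 269.30994]
scene stopper 0.58 272 [205.  323.5] [205.47794 323.31985]
```

View pics/topc.png

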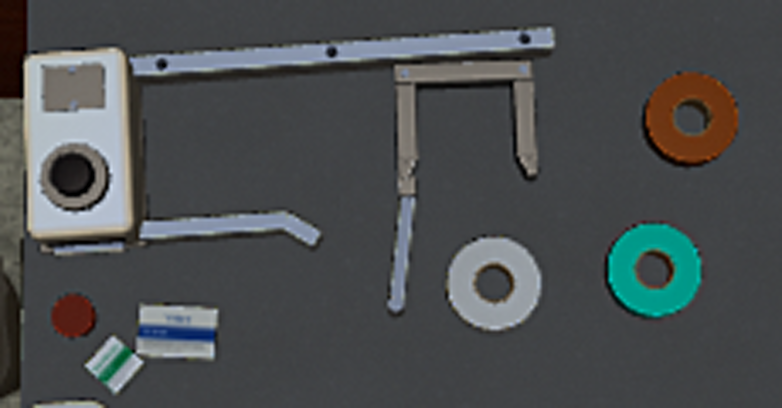

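View pics/scenec.png

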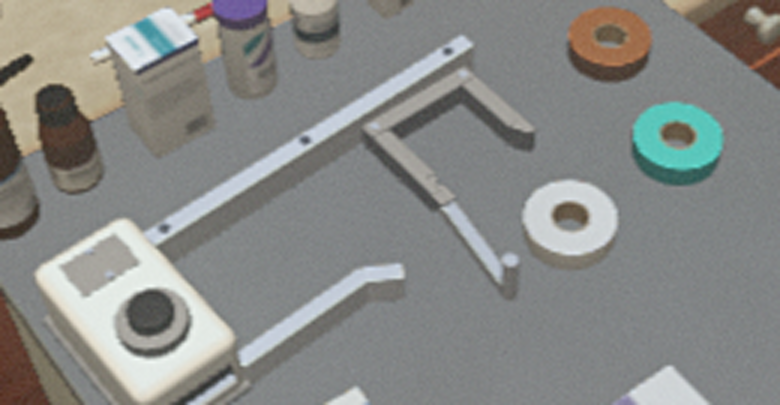

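The crops confirm it: the white roll is at top crop (495,283), with the teal ring at (655,270) and the brown at (691,118) to be avoided. The cassette's back corners are at (396,66) and (533,62), the gate pin at (397,305), the fence's front edge runs from (133,76) to (554,48), and the key is at (72,175).

```bash
cat >> h.py <<'E'
def tp(i,x,y,z,s=3.4,o=(170,140)): return ray(i,(x+.5)/s-.5+o[0],(y+.5)/s-.5+o[1],z)[:2]
E
python3 - <<'E'
from h import *
T=cams.get_image("top");S=cams.get_image("scene")
s=dict(s=3,o=(130,165))
def p(n,v): print(n,np.round(v,1))
a=tp(T,554,48,30);b=tp(T,133,76,30);d=b-a;yaw=np.arctan2(-d[0],d[1]);p("fenceR",a);p("fenceL",b);p("yaw",yaw*57.3)
a2=tp(S,474,46,30,**s);b2=tp(S,152,244,30,**s);d2=b2-a2;p("S fenceR",a2);p("b2",b2);p("yawS",np.arctan2(-d2[0],d2[1])*57.3)
for aa,y in((a,yaw),):
  R=np.array([[np.cos(y),-np.sin(y)],[np.sin(y),np.cos(y)]]); D=aa-R@[49,-235];p("disp",D)
p("housing frontface right edge (133,76)->disp",R.T@(b-D))
for n,z in(("key62",62),("key70",70)): p(n,tp(T,72,175,z)); p(n+"S",tp(S,152,312,z,**s)); p("  in disp",R.T@(tp(T,72,175,z)-D))
p("roll",tp(T,495,283,19));p("rollS",tp(S,570,216,19,**s))
p("pin",tp(T,397,305,43));p("pinS",tp(S,511,259,43,**s))
c1=tp(T,396,66,22);c2=tp(T,533,62,22);p("cBL",c1);p("cBR",c2);p("S",tp(S,365,127,22,**s));p("S",tp(S,463,73,22,**s))
p("rail R end inner/outer",tp(T,538,172,22)); p("RendS",tp(S,534,130,22,**s)); p("Lrail end",tp(T,399,194,22))
p("yawc",np.arctan2(-(c1-c2)[0],(c1-c2)[1])*57.3); p("width",np.linalg.norm(c1-c2))
for n,q in(("BL",c1),("BR",c2),("pin",tp(T,397,305,43)),("roll",tp(T,495,283,19))): p(n+" disp",R.T@(q-D))
E
```

```text
fenceR [651.1 -64.2]
fenceL [637.9 219. ]
yaw 2.7
S fenceR [648.9 -62.6]
b2 [638.6 212.6]
yawS 2.1
disp [591.2 168.3]
housing frontface right edge (133,76)->disp [49.  48.5]
key62 [564.8 252.6]
key62S [570.7 245.9]
  in disp [-22.5  85.4]
key70 [563.2 250.9]
key70S [565.2 247.5]
  in disp [-24.1  83.8]
roll [494.4 -20.3]
rollS [493.6 -19.3]
pin [478.5  45.1]
pinS [478.1  45.8]
cBL [643.1  42.1]
cBR [643.9 -50.6]
S [640.5  42.2]
S [638.6 -44.1]
rail R end inner/outer [568.1 -51.2]
RendS [564.6 -48.4]
Lrail end [555.1  42. ]
yawc 0.5
width 92.7
BL disp [  46.  -128.4]
BR disp [  42.4 -221.1]
pin disp [-118.3 -117.8]
roll disp [-105.5 -183.9]
```

Request:
move_arm:
  steps:
    - [[0.85,-0.95,0.2],0,0.66]
    - [[0.85,-0.95,0.2],0,0.66]
    - [[0.85,-0.95,0.2],0,0.66]
    - [[0.85,-0.95,0.2],0,0.66]
    - [[0.85,-0.95,0.2],0,0.66]
    - [[0.85,-0.95,0.2],0,0.66]
    - [[0.85,-0.95,0.2],0,0.66]
    - [[0.85,-0.95,0.2],0,0.66]
    - [[0.85,-0.95,0.2],0,0.66]
    - [[0.85,-0.95,0.2],0,0.66]
    - [[0.85,-0.95,0.2],0,0.66]
    - [[0.85,-0.95,0.2],0,0.66]
    - [[0.85,-0.95,0.2],0,0.66]
    - [[0.85,-0.95,0.2],0,0.66]
    - [[0.85,-0.95,0.2],0,0.66]
    - [[0.85,-0.95,0.2],0,0.66]
    - [[0.85,-0.95,0.2],0,0.66]
    - [[0.85,-0.95,0.2],0,0.66]
    - [[0.85,-0.95,0.2],0,0.66]
    - [[0.85,-0.95,0.2],0,0.66]

```text
t: 3.27
ee_pos: [450.1, -33.3, 122.7]
orientation: [3.115, 0.41, 0.001]
ft_force: [0.3, -1.4, 0.3]
width: 30.1
grasp_force: 0.0
```

Request:
move_arm:
  steps:
    - [[0,0,0.93],0,0.66]
    - [[0,0,0.93],0,0.66]
    - [[0,0,0.93],0,0.66]
    - [[0,0,0.93],0,0.66]
    - [[0,0,0.93],0,0.66]
    - [[0,0,0],0,0.66]
    - [[0.2,0,0],0,0.66]
    - [[0.2,0,0],0,0.66]
    - [[0.2,-0.04,0],0,0.66]
    - [[0.2,-0.04,0],0,0.66]
    - [[0.2,-0.04,0],0,0.66]
    - [[0.2,-0.04,0],0,0.66]
    - [[0.2,-0.04,0],0,0.66]
    - [[0.2,-0.04,0],0,0.66]
    - [[0.2,-0.04,0],0,0.66]
    - [[0.2,-0.04,0],0,0.66]
    - [[0,0,0],0,0.66]
    - [[-0.8,0,0],0,0.66]
    - [[-0.8,0,0],0,0.66]
    - [[0,0,0],0,0.66]

```text
t: 4.93
ee_pos: [452.4, -24.7, 5.8]
orientation: [-3.114, -0.409, 0.009]
ft_force: [-0.4, 0.5, -0.5]
width: 29.9
grasp_force: 0.0
```

```bash
python3 - <<'E'
from h import *
for c in ("top","scene"):
    im=cams.get_image(c); save(f"pics/{c}1.png",im,3,(250,140,400,270))
    for t in ["tape_roll","cassette","gate_tip"]:
        print(c,t,[(round(d["p"],2),np.round(d["rect"]).tolist(),np.round(ray(im,*d["rect"][:2],19)[:2]).tolist()) for d in cams.boxes_of(c,t)[:4]])
E
```

```text
top tape_roll [(0.77, [373.0, 172.0, 26.0, 30.0], [609.0, -156.0]), (0.37, [311.0, 195.0, 12.0, 5.0], [558.0, -12.0])]
top cassette [(0.64, [308.0, 195.0, 48.0, 74.0], [558.0, -5.0])]
top gate_tip [(0.66, [288.0, 215.0, 9.0, 32.0], [513.0, 40.0])]
scene tape_roll [(0.6, [298.0, 233.0, 24.0, 27.0], [528.0, 7.0]), (0.56, [206.0, 323.0, 18.0, 20.0], [475.0, 259.0])]
scene cassette [(0.76, [279.0, 229.0, 58.0, 76.0], [560.0, 31.0])]
scene gate_tip [(0.68, [290.0, 247.0, 24.0, 34.0], [512.0, 43.0])]
```

View pics/top1.png

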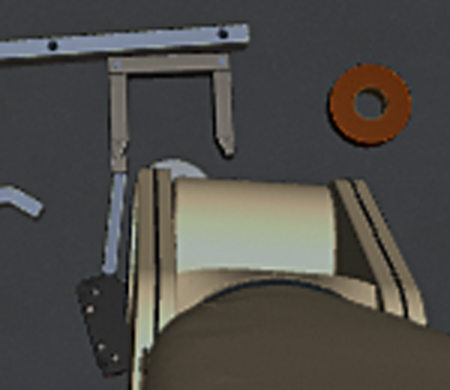

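```bash
python3 - <<'E'
from h import *
T=cams.get_image("top")
t=dict(s=3,o=(250,140))
print("far edge",tp(T,178,158,19,**t),"vis left",tp(T,150,168,19,**t),"vis right",tp(T,206,174,19,**t))
E
```

```text
far edge [564.70914747  -8.36642989] vis left [557.43838016  13.09901688] vis right [551.92517166 -29.21630307]
```

View pics/scene1.png

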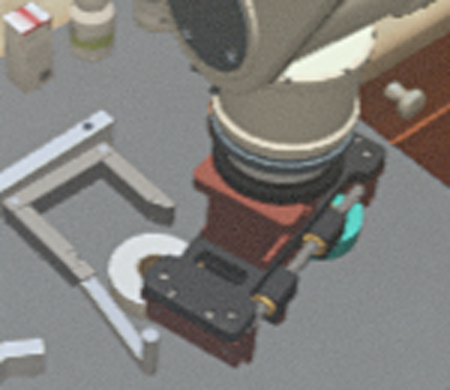

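Request:
move_arm:
  steps:
    - [[0,0,0],0.9,0.66]
    - [[0,0,0],0.9,0.66]
    - [[0,-0.4,0],0.8,0.66]
    - [[0.5,-0.37,0],0,0.66]
    - [[0.5,0,0],0,0.66]
    - [[0.5,0,0],0,0.66]
    - [[0.2,0,0],0,0.66]
    - [[0.2,0,0],0,0.66]
    - [[0.2,0,0],0,0.66]
    - [[0.2,0,0],0,0.66]
    - [[0.2,0,0],0,0.66]
    - [[0.2,0,0],0,0.66]
    - [[0.2,0,0],0,0.66]
    - [[0.2,0,0],0,0.66]
    - [[0.2,0,0],0,0.66]
    - [[0.2,0,0],0,0.66]
    - [[0.2,0,0],0,0.66]
    - [[0.2,0,0],0,0.66]
    - [[0.2,0,0],0,0.66]
    - [[0,0,0],0,0.66]

```text
t: 7.05
ee_pos: [559.1, -2.0, 6.5]
orientation: [3.141, 0.055, 0.001]
ft_force: [-0.4, -1.8, 0.1]
width: 29.8
grasp_force: 1.0
```

Request:
move_arm:
  steps:
    - [[0.1,0,0],0,0.66]
    - [[0.1,0,0],0,0.66]
    - [[0,0,0],0,0.66]

```text
t: 7.3
ee_pos: [563.2, -1.8, 6.4]
orientation: [3.141, 0.055, -0.0]
ft_force: [-2.5, -3.8, -0.5]
width: 29.8
grasp_force: 1.9
```

```bash
python3 - <<'E'
from h import *
S=cams.get_image("scene"); T=cams.get_image("top")
a=T["image"][145:245,240:350,::-1];b=S["image"][160:260,225:365,::-1]
cv2.imwrite("pics/m2.png",np.hstack([cv2.resize(a,None,fx=3.2,fy=3.2),cv2.resize(b,None,fx=3.2,fy=3.2)]))
E
```

```text
(no output)
```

View pics/m2.png

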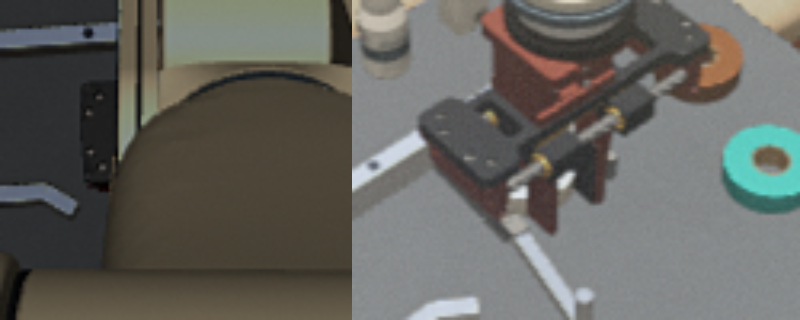

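Request:
move_arm:
  steps:
    - [[0,0.06,0],0,0.66]
    - [[0.1,0,0],0,0.66]
    - [[0.1,0,0],0,0.66]
    - [[0,0,0],0,0.66]

```text
t: 7.73
ee_pos: [566.3, -2.9, 6.2]
orientation: [-3.141, -0.055, 0.007]
ft_force: [-7.5, -2.1, 3.8]
width: 30.2
grasp_force: 3.9
```

Request:
move_arm:
  steps:
    - [[0.1,0,0],0,0.66]
    - [[0.1,0,0],0,0.66]
    - [[0,0,0],0,0.66]

```text
t: 7.98
ee_pos: [567.0, -2.9, 5.6]
orientation: [-3.141, -0.055, 0.02]
ft_force: [-17.4, -4.5, 12.3]
width: 29.7
grasp_force: 10.3
```

Request:
move_arm:
  steps:
    - [[-0.4,0,0],0,0.66]
    - [[-0.8,0,0],0,0.66]
    - [[-0.8,0,0],0,0.66]
    - [[0,0.8,-0.9],0,0.66]
    - [[0,0.8,-0.9],0,0.66]
    - [[0,0.8,-0.9],0,0.66]
    - [[0,0.8,0],0,0.66]
    - [[0,0.8,0],0,0.66]
    - [[0,0,0],0,0.66]

```text
t: 8.73
ee_pos: [528.4, -107.0, 75.1]
orientation: [3.14, 0.051, 0.007]
ft_force: [0.9, 0.2, 0.4]
width: 29.9
grasp_force: 0.0
```

```bash
python3 - <<'E'
from h import *
S=cams.get_image("scene"); T=cams.get_image("top")
a=T["image"][145:235,265:345,::-1];b=S["image"][170:270,225:365,::-1]
a=cv2.resize(a,None,fx=4,fy=4,interpolation=cv2.INTER_CUBIC);b=cv2.resize(b,None,fx=3.4,fy=3.4,interpolation=cv2.INTER_CUBIC)
h=max(len(a),len(b));a=np.pad(a,((0,h-len(a)),(0,0),(0,0)));b=np.pad(b,((0,h-len(b)),(0,0),(0,0)));print(a.shape,b.shape)
cv2.imwrite("pics/m3.png",np.hstack([a,b]))
E
```

```text
(360, 320, 3) (360, 476, 3)
```

View pics/m3.png

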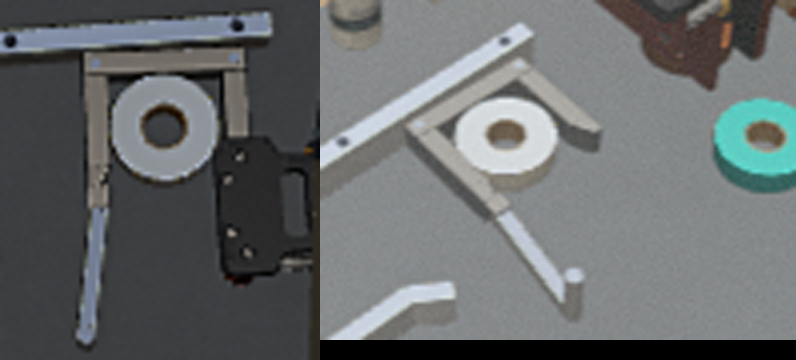

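```bash
python3 - <<'E'
from h import *
S=cams.get_image("scene"); T=cams.get_image("top")
t=dict(s=4,o=(265,145));s=dict(s=3.4,o=(225,170))
p=lambda n,v:print(n,np.round(v,1))
p("pin",tp(T,86,335,43,**t));p("pinS",tp(S,254,275,43,**s))
p("roll",tp(T,164,128,19,**t));p("rollS",tp(S,186,136,19,**s))
p("BL",tp(T,86,54,22,**t));p("BLS",tp(S,89,126,22,**s))
p("BR",tp(T,244,50,22,**t));p("BRS",tp(S,204,60,22,**s))
p("gatejoint end",tp(T,99,205,16,**t));p("S",tp(S,180,211,16,**s))
E
```

```text
pin [480.7  45.7]
pinS [479.7  46. ]
roll [601.5  -1.7]
rollS [600.1  -0.8]
BL [645.3  42.1]
BLS [641.9  42.6]
BR [645.7 -48.8]
BRS [641.7 -48.4]
gatejoint end [558.   36.5]
S [557.9  37.1]
```

Request:
move_arm:
  steps:
    - [[-0.25,-0.88,0],0,0.66]
    - [[-0.25,-0.88,0],0,0.66]
    - [[-0.25,-0.88,0],0,0.66]
    - [[-0.25,-0.88,0],0,0.66]
    - [[-0.25,-0.88,0],0,0.66]
    - [[-0.25,-0.88,0],0,0.66]
    - [[-0.25,-0.88,0],0,0.66]
    - [[0,0,0],0,0.66]
    - [[0,0,0.96],0,0.66]
    - [[0,0,0.96],0,0.66]
    - [[0,0,0],0,0.78]
    - [[0,0,0],0,0.86]
    - [[0,0,0],0,0.86]

```text
t: 10.02
ee_pos: [477.7, 47.9, 26.4]
orientation: [3.141, 0.055, -0.0]
ft_force: [0.6, 1.1, 0.4]
width: 14.4
grasp_force: 0.1
```

Request:
move_arm:
  steps:
    - [[-0.036,0.29,0],-1,0.86]
    - [[-0.036,0.29,0],-1,0.86]
    - [[-0.036,0.29,0],-1,0.86]
    - [[-0.036,0.29,0],-1,0.86]
    - [[-0.036,0.29,0],-1,0.86]
    - [[-0.036,0.29,0],-1,0.86]
    - [[-0.036,0.29,0],-1,0.86]
    - [[-0.036,0.29,0],-1,0.86]
    - [[-0.036,0.29,0],-1,0.86]
    - [[-0.036,0.29,0],-1,0.86]
    - [[-0.036,0.29,0],-1,0.86]
    - [[-0.036,0.29,0],-1,0.86]
    - [[-0.036,0.29,0],-1,0.86]
    - [[-0.036,0.29,0],-1,0.86]
    - [[-0.036,0.29,0],-1,0.86]
    - [[-0.036,0.29,0],-1,0.86]
    - [[-0.036,0.29,0],-1,0.86]
    - [[0,0,0],0,0.86]

```text
t: 11.52
ee_pos: [544.6, -45.6, 27.6]
orientation: [2.274, 2.163, 0.004]
ft_force: [0.4, -0.7, 0.4]
width: 12.0
grasp_force: 0.0
```

Request:
move_arm:
  steps:
    - [[-0.036,0.29,0],-1,0.86]
    - [[-0.036,0.29,0],-1,0.86]
    - [[0,0.08,0],0,0.86]
    - [[0,0.08,0],0,0.86]
    - [[0,0,0],0,0.86]

```text
t: 11.93
ee_pos: [560.9, -46.2, 26.5]
orientation: [2.086, 2.349, 0.001]
ft_force: [-0.4, -0.9, -0.5]
width: 12.2
grasp_force: 0.0
```

Request:
move_arm:
  steps:
    - [[0,0.08,0],0,0.86]
    - [[0,0.08,0],0,0.86]
    - [[0,0.08,0],0,0.86]
    - [[0,0,0],0,0.86]

```text
t: 12.27
ee_pos: [565.3, -45.7, 25.7]
orientation: [-2.081, -2.351, 0.003]
ft_force: [-3.5, -2.2, 2.5]
width: 12.2
grasp_force: 2.0
```

Request:
move_arm:
  steps:
    - [[0,0.08,0],0,0.86]
    - [[0,0.08,0],0,0.86]
    - [[0,0.08,0],0,0.86]
    - [[0,0,0],0,0.86]

```text
t: 12.6
ee_pos: [567.3, -45.4, 25.0]
orientation: [-2.077, -2.347, 0.012]
ft_force: [-14.3, -6.4, 8.1]
width: 12.3
grasp_force: 7.1
```

Request:
move_arm:
  steps:
    - [[0,-0.1,0],0,0.78]
    - [[0,-0.1,0],0,0.66]
    - [[0,0,0],0,0.66]
    - [[0,0,-0.8],0,0.66]
    - [[0,0,-0.8],0,0.66]
    - [[-0.9,0,0],0.5,0.66]
    - [[-0.9,0,0],0.5,0.66]
    - [[-0.9,0,0],0,0.66]
    - [[-0.9,0,0],0,0.66]
    - [[0,0,0],0,0.66]

```text
t: 13.43
ee_pos: [575.0, -138.3, 66.4]
orientation: [2.183, 2.255, 0.002]
ft_force: [0.4, -0.3, 0.3]
width: 29.8
grasp_force: 0.0
```

```bash
python3 - <<'E'
from h import *
S=cams.get_image("scene"); T=cams.get_image("top")
a=T["image"][145:235,265:345,::-1];b=S["image"][170:270,225:365,::-1]
a=cv2.resize(a,None,fx=4,fy=4,interpolation=cv2.INTER_CUBIC);b=cv2.resize(b,None,fx=3.4,fy=3.4,interpolation=cv2.INTER_CUBIC)
h=max(len(a),len(b));a=np.pad(a,((0,h-len(a)),(0,0),(0,0)));b=np.pad(b,((0,h-len(b)),(0,0),(0,0)))
cv2.imwrite("pics/m4.png",np.hstack([a,b]))
E
```

```text
(no output)
```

View pics/m4.png

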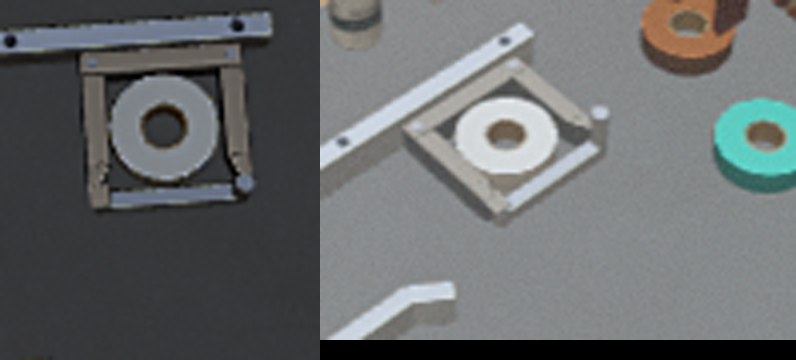

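Request:
move_arm:
  steps:
    - [[0.92,0.4,0],-0.13,0.66]
    - [[0.92,0.4,0],0,0.66]
    - [[0.92,0.4,0],0,0.66]
    - [[0,0,0],0,0.66]
    - [[0,0,0.8],0,0.66]
    - [[0,0,0.8],0,0.66]
    - [[0,0,0.8],0,0.66]
    - [[0,0,0],0,0.66]
    - [[0.2,0,0],0,0.66]
    - [[0.2,0,0],0,0.66]
    - [[0.2,0,0],0,0.66]
    - [[0.3,0,0],0,0.66]
    - [[0.3,0,0],0,0.66]
    - [[0.3,0,0],0,0.66]
    - [[0.3,0,0],0,0.66]
    - [[0.3,0,0],0,0.66]
    - [[0.3,0,0],0,0.66]
    - [[0.3,0,0],0,0.66]
    - [[0.2,0,0],0,0.66]
    - [[0,0,0],0,0.66]

```text
t: 15.2
ee_pos: [597.9, 8.9, 6.6]
orientation: [2.168, 2.273, 0.002]
ft_force: [0.2, -0.1, -1.0]
width: 29.7
grasp_force: 0.0
```

```bash
python3 - <<'E'
from h import *
S=cams.get_image("scene"); T=cams.get_image("top")
a=T["image"][145:235,195:315,::-1];b=S["image"][190:300,190:320,::-1]
a=cv2.resize(a,None,fx=3.2,fy=3.2,interpolation=cv2.INTER_CUBIC);b=cv2.resize(b,None,fx=3.2,fy=3.2,interpolation=cv2.INTER_CUBIC)
h=max(len(a),len(b));a=np.pad(a,((0,h-len(a)),(0,0),(0,0)));b=np.pad(b,((0,h-len(b)),(0,0),(0,0)))
cv2.imwrite("pics/m5.png",np.hstack([a,b]))
E
```

```text
(no output)
```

View pics/m5.png

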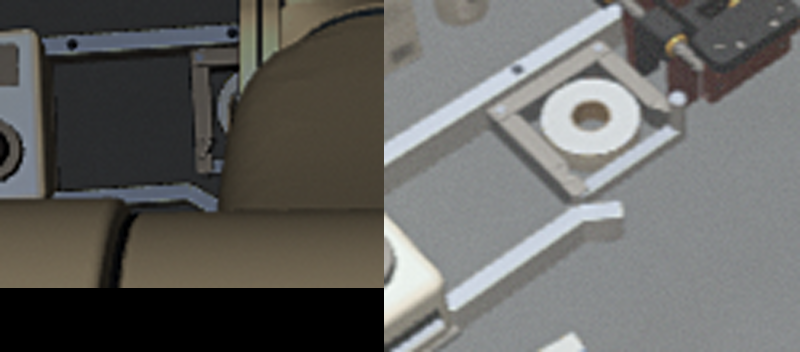

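Request:
move_arm:
  steps:
    - [[0.2,0,0],0,0.66]
    - [[0.25,0,0],0,0.66]
    - [[0.25,0,0],0,0.66]
    - [[0.25,0,0],0,0.66]
    - [[0.25,0,0],0,0.66]
    - [[0.25,0,0],0,0.66]
    - [[0.25,0,0],0,0.66]
    - [[0.25,0,0],0,0.66]

```text
t: 15.97
ee_pos: [595.2, 56.9, 6.0]
orientation: [2.169, 2.272, 0.0]
ft_force: [0.5, -4.3, 4.2]
width: 29.9
grasp_force: 2.3
```

Request:
move_arm:
  steps:
    - [[0.25,0,0],0,0.66]
    - [[0.25,0,0],0,0.66]
    - [[0.25,0,0],0,0.66]
    - [[0.2,0,0],0,0.66]
    - [[0.2,0,0],0,0.66]
    - [[0.2,0,0],0,0.66]
    - [[0.2,0,0],0,0.66]
    - [[0.2,0,0],0,0.66]
    - [[0,0,0],0,0.66]

```text
t: 16.72
ee_pos: [592.9, 101.0, 5.8]
orientation: [-2.169, -2.272, -0.0]
ft_force: [0.2, 0.3, 0.1]
width: 29.8
grasp_force: 0.0
```

Request:
move_arm:
  steps:
    - [[0.1,0,0],0,0.66]
    - [[0.1,0,0],0,0.66]
    - [[0.1,0,0],0,0.66]
    - [[0.1,0,0],0,0.66]
    - [[0,0,0],0,0.66]

```text
t: 17.13
ee_pos: [592.7, 109.8, 5.7]
orientation: [2.169, 2.273, -0.001]
ft_force: [1.6, -4.8, -1.0]
width: 29.7
grasp_force: 2.1
```

Request:
move_arm:
  steps:
    - [[0.1,0,0],0,0.66]
    - [[0.1,0,0],0,0.66]
    - [[0,0,0],0,0.66]

```text
t: 17.38
ee_pos: [592.8, 110.2, 5.8]
orientation: [2.164, 2.272, -0.007]
ft_force: [3.3, -31.1, 1.4]
width: 29.9
grasp_force: 15.5
```

Request:
move_arm:
  steps:
    - [[-0.4,0,0],0,0.66]
    - [[-0.4,0,0],0,0.66]
    - [[0,0,-1],0,0.66]
    - [[0,0,-1],0,0.66]
    - [[0,0,-1],0,1]
    - [[0,0,-1],0,1]
    - [[0,0,-0.4],0,1]
    - [[0.89,-0.134,0],0,1]
    - [[0.89,-0.134,0],0,1]
    - [[0.89,-0.134,0],0,1]
    - [[0.89,-0.134,0],0,1]
    - [[0.89,-0.134,0],0,1]
    - [[0.89,-0.134,0],0,1]
    - [[0.89,-0.134,0],0,1]
    - [[0,0,0],0,1]
    - [[0,0,0],0,1]

```text
t: 18.72
ee_pos: [562.0, 250.2, 115.2]
orientation: [-2.166, -2.274, 0.001]
ft_force: [0.4, -0.2, -0.0]
width: 0.4
grasp_force: 0.0
```

```bash
python3 - <<'E'
from h import *
print(ctrl.get_obs()["ee_pos"])
D=np.array([590.5,168]);y=np.radians(2.5);R=np.array([[np.cos(y),-np.sin(y)],[np.sin(y),np.cos(y)]])
for c in ("top","scene"):
    im=cams.get_image(c)
    for t in ["tape_roll","cassette","gate_tip","feed_key"]:
        z={"tape_roll":19,"cassette":22,"gate_tip":43,"feed_key":73}[t]
        print(c,t,[(round(d["p"],2),np.round(d["rect"]).tolist(),np.round(R.T@(ray(im,*d["rect"][:2],z)[:2]-D)).tolist()) for d in cams.boxes_of(c,t)[:4]])
    print("proj home corners",[np.round(proj(im,[*(D+R@v),22])).tolist() for v in ([46.5,-47],[46.5,47],[-45,-47],[-45,47])])
E
```

```text
[562.00900565 250.22151394 115.17460584]
top tape_roll [(0.83, [372.0, 172.0, 27.0, 30.0], [5.0, -324.0]), (0.8, [364.0, 219.0, 27.0, 24.0], [-103.0, -295.0]), (0.78, [232.0, 182.0, 27.0, 26.0], [3.0, -1.0]), (0.33, [264.0, 181.0, 138.0, 67.0], [-1.0, -74.0])]
top cassette [(0.93, [233.0, 182.0, 46.0, 44.0], [1.0, -4.0])]
top gate_tip [(0.77, [236.0, 201.0, 40.0, 13.0], [-48.0, -9.0])]
top feed_key []
proj home corners [[251.0, 162.0], [210.0, 164.0], [253.0, 201.0], [212.0, 203.0]]
scene tape_roll [(0.82, [331.0, 181.0, 31.0, 24.0], [-9.0, -311.0]), (0.77, [215.0, 255.0, 36.0, 30.0], [-4.0, 0.0]), (0.64, [355.0, 214.0, 32.0, 33.0], [-109.0, -281.0])]
scene cassette [(0.58, [242.0, 306.0, 37.0, 30.0], [-127.0, 30.0])]
scene gate_tip [(0.66, [227.0, 262.0, 34.0, 36.0], [-48.0, 2.0]), (0.17, [215.0, 246.0, 144.0, 144.0], [-2.0, -3.0])]
scene feed_key [(0.53, [179.0, 271.0, 14.0, 10.0], [-27.0, 85.0])]
proj home corners [[219.0, 226.0], [180.0, 251.0], [247.0, 254.0], [207.0, 281.0]]
```

Request:
move_arm:
  steps:
    - [[0,0,0.7],0,1]
    - [[0,0,0.6],0,1]
    - [[0,0,0.1],0,1]
    - [[0,0,0.1],0,1]
    - [[0,0,0.1],0,1]
    - [[0,0,0],0,1]

```text
t: 19.72
ee_pos: [562.6, 249.2, 76.6]
orientation: [-2.169, -2.272, 0.001]
ft_force: [-2.1, -1.6, 3.5]
width: 0.4
grasp_force: 1.9
```

Request:
move_arm:
  steps:
    - [[0,0,0.1],0,1]
    - [[0,0,0.1],0,1]
    - [[0,0,0],0,1]

```text
t: 19.97
ee_pos: [562.9, 249.4, 75.6]
orientation: [2.169, 2.272, 0.0]
ft_force: [-12.2, -5.5, 36.6]
width: 0.4
grasp_force: 18.1
```

Request:
move_arm:
  steps:
    - [[0,0,-0.2],0,1]
    - [[0,0,-0.1],0,1]
    - [[0,0,0],0,1]
    - [[0,0,0],0,1]

```text
t: 20.3
ee_pos: [563.6, 249.7, 79.1]
orientation: [2.169, 2.272, 0.003]
ft_force: [0.3, 0.4, 3.1]
width: 0.5
grasp_force: 1.3
```

Request:
move_arm:
  steps:
    - [[0,0,-0.1],0,1]
    - [[0,0,0],0,1]
    - [[0,0,0],0,1]

```text
t: 20.55
ee_pos: [563.1, 249.6, 80.9]
orientation: [2.169, 2.272, 0.001]
ft_force: [1.4, -0.5, 1.8]
width: 0.4
grasp_force: 0.9
```

Request:
move_arm:
  steps:
    - [[0,0,-0.4],0,1]
    - [[0,0,-0.8],0,1]
    - [[0,0,-0.8],0,1]
    - [[0,0,-0.5],0,1]
    - [[0,0,0],0,1]
    - [[0,0,0],0,1]
    - [[0,0,0],0,1]

```text
t: 21.13
ee_pos: [562.1, 249.1, 142.6]
orientation: [-2.169, -2.272, 0.002]
ft_force: [-0.1, -1.3, -0.3]
width: 0.3
grasp_force: 0.0
```

```bash
python3 - <<'E'
from h import *
o=ctrl.get_obs();print(o["ee_pos"],o["ft_force"])
im=cams.get_image("top")
for t in ["tape_roll","cassette"]: print(t,[(round(d["p"],2),np.round(d["rect"]).tolist()) for d in cams.boxes_of("top",t)[:3]])
print(ctrl.close_job())
E
```

```text
[562.09411484 249.08502271 142.64089863] [-0.0586786  -1.2693664  -0.27989872]
tape_roll [(0.75, [364.0, 222.0, 24.0, 25.0]), (0.62, [373.0, 174.0, 26.0, 27.0]), (0.56, [232.0, 181.0, 27.0, 26.0])]
cassette [(0.84, [232.0, 181.0, 42.0, 42.0]), (0.18, [233.0, 182.0, 23.0, 24.0])]
the job is handed in; nothing more can be done
None
```

I handed the job in at about 21 s: the roll is in the cassette with the gate shut, the cassette is home in the bay, and the feed key was pressed and released; no verdict came back, and the pressed key and undisturbed bystanders were judged from forces and clearances, not a final picture.

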